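# Tip the nuts out of a flap caddy into the kit tray

## Robot

A 7-joint arm with a two-finger parallel gripper is mounted at the origin on the work surface. World frame = base frame: x ahead of the robot, y to its left, z up, the work surface at z = 0. Lengths are in m, angles in rad, forces in N, time in s.
With the tool pointing down it reaches from about 0.4 to 0.875 m from the base axis. Payload 19.3 kg.
Tool frame: the origin (TCP) lies midway between the tips of the shut fingers; the grasp point (between the pads) lies 19 mm behind it (bot.pinch_z is the distance from the TCP to the grasp point, in m); z points along the fingers, y is the direction in which the jaws open and shut (so a half turn about z gives the same grasp; the last joint's range is limited). The gripper opens to 85 mm and grips with 20 to 120 N. Pads are 22 mm wide; open, the fingers measure 114 mm over their backs; the gripper's body (76 mm by 85 mm) begins 54 mm behind the grasp point. The pads swing forward as they close: fully open they stand 13 mm farther back than shut.
Start: joints at [1.155, 0.521, -0.036, 1.599, 0.021, 1.021, -0.113], TCP at [0.212, -0.588, 0.231] pointing down, gripper open.
Joint ranges: [-2.91, 2.91], [-0.3, 2.13], [-1.5, 1.42], [0.17, 2.43], [-1.26, 4.41], [0.16, 1.93], [-2.52, 2.52]. Speed limits (rad/s): [1.89, 1.89, 2.39, 2.39, 3.01, 3.01, 3.01].

## Interface

Orientations are given as [roll, pitch, yaw] about the fixed x, y, z axes, in that order (R = Rz(yaw) Ry(pitch) Rx(roll)).
In Python, from workcell import bot gives the robot as it stands. The module is installed in compiled form; this text tells all that it offers.
- The arm moves only by the tool move_arm, never from a script. Its argument "moves" is text: rows parted by semicolons, each of 4 numbers parted by spaces: the shift along the tool's x, y, z in mm, then the turn about the tool's z in rad. In form: dx dy dz yaw; .... A call has exactly 10 rows; each row is the pose to reach, as a shift and turn from the pose commanded when the call began, along the tool's axes at that moment; what a row does not reach only later rows make up. A row lasts 1/12 s, in which the tool goes at most 41.7 mm and 7.16 degrees, less where a joint would pass 70% of its speed; a pose out of reach is approached as far as the arm can. A call with a gripper value outside its range is refused whole. "grip" is the opening, from 0 (shut) to 1 (fully open), set as the call begins (left out, the last holds). The fingers move at their own pace and stop on an object; "grip_force" is the grip in N (left out, the last holds). Time passes only in rows, so rows that repeat a pose let the fingers close, or fill a call up. It gives the time, the measured TCP pose, the force and the opening at its end, in the units of the state.
- bot.observe(): the state, without advancing time (a new reading comes with each control period).
- bot.grab_frame(name): name is "side" or "top" or "wrist"; returns a dict with "frame" (420x560x3 uint8, red, green, blue), "z_map" (420x560 float32, m along the optical axis (not along the pixel's ray), 0 where there is no reading), "K" (3x3 intrinsics, pixels), "dist" ([k1, k2, p1, p2, k3] as OpenCV has them; the pictures are not rectified), "eye" and "attitude" of the camera in the world. Camera axes: x right, y up, looking along -z (the intrinsics and any distortion apply to the point x, -y, -z); pixel columns grow to the right and rows downward; lengths in m; the calibration is good to about 2 mm. A picture is of the moment at which its call begins.
- bot.job_done(): hands the job in, once; it reports no verdict.
Trained networks look in a picture, given as the dict that the camera call returned (one of the last four; its "shot" number tells which), for a name from the list of things; names that differ only in an ending like _2 or _b are one class to them, and where a whole thing is asked for, a point or a joint stands for the part that bears it (a point fixed in the world has none). Each returns a list of dicts, best first, with "conf" (0 to 1); they miss things now and then, are a little off and sometimes report something else, mostly with a low value. They report only what shows in the picture. A call takes as long as a camera call.
- bot.search_frame(picture, label): "at" ([column, row] in pixels, amid what is visible of it).
- bot.pinpoint(picture, label): "at" ([column, row] in pixels: a listed point, or the origin of a listed thing).
The state is a dict: "clock": time; "qpos": joint angles; "qd": joint speeds; "joint_efforts": joint torques, N m; "position": TCP position; "tool_rot": TCP orientation; "force": force on the tool from outside, world axes, zero at the start; "moment": the same for the moment, N m; "grip_width": finger opening in m.
Only numpy, scipy, OpenCV 4.12 (cv2) and the standard library are available. Lean on these libraries where they do the work, as an engineer would, in place of code of your own. Each camera call takes 0.05 s, during which the arm holds its last target. There are 200 camera calls.

## Task

On the stores bench, pick up the small sheet-steel caddy with the flap end and clear top by its black grip bar, and over the rectangular steel tray tip it flap end down just far enough (never more than about 60 degrees) that the flap swings open and both hex nuts slide out into the tray. Then stand the caddy upright on the bench, clear of the tray, and let go; do not shove the tray along.

Things in the scene. Friction and masses are not known exactly. Their poses are not given: they have to be found in the camera images.
- caddy_grip (a point): Centre of the flap caddy's black grip bar, 88 mm above its underside, over the middle of its box; z up, -x to its flap end. Flat-sided bar: 14 mm thick (x), 62 long (y), 22 high, on two end straps, 22 mm gap under it. Box 110 (x) x 70 (y) x 55 mm high, dull sheet steel, fixed clear lid, 0.35 kg empty, loose. A like-sized tin with solid ends and opaque lid is not it.
- flap (a joint): Flap: the caddy's whole -x end, 49 mm high, hung on a free hinge along that end's top edge. 0 shut, grows as it swings outwards, to 1.7 rad. It swings by its own weight: open when that end is tipped down, shut when the caddy stands upright. The caddy's floor is slippery: the nuts slide out at about 20 to 30 degrees of tip.
- tray: Loose rectangular open sheet-steel kit tray, 180 mm (x) by 150 mm (y) by 40 mm high, 4 mm walls, black rubber mat inside whose top is 8 mm above the bench; 0.8 kg. Origin at the centre of its underside, z up.
- nut1_center (a point): Centre of a loose plated-steel hex nut, 30 mm across flats and 16 mm thick, 60 g; starts lying flat inside the caddy.
- nut2_center (a point): Centre of the second hex nut, same as the first; starts lying flat inside the caddy.

How it is judged:
On the way:
1. both nuts have slid into the tray while the caddy is held tipped clear of the bench (z of nut1_center in the frame of tray between 0 and 0.036 m and x of nut1_center in the frame of tray between -0.088 and 0.088 m and y of nut1_center in the frame of tray between -0.073 and 0.073 m and z of nut2_center in the frame of tray between 0 and 0.036 m and x of nut2_center in the frame of tray between -0.088 and 0.088 m and y of nut2_center in the frame of tray between -0.073 and 0.073 m and height (world z) of caddy_grip above 0.11 m and angle between caddy_grip's own z axis and vertical above 0.15 rad), for 0.1 s.
At the end, for the whole second after the job is handed in: Both nuts lie inside the tray's walls, below its rim; the caddy stands on the bench itself (not on the tray or any other thing; grip bar centre about 88 mm up, within 4.5 mm), upright within 10 degrees, released (z of nut1_center in the frame of tray between 0 and 0.036 m and x of nut1_center in the frame of tray between -0.088 and 0.088 m and y of nut1_center in the frame of tray between -0.073 and 0.073 m and z of nut2_center in the frame of tray between 0 and 0.036 m and x of nut2_center in the frame of tray between -0.088 and 0.088 m and y of nut2_center in the frame of tray between -0.073 and 0.073 m and angle between caddy_grip's own z axis and vertical below 0.17 rad and height (world z) of caddy_grip between 0.083 and 0.0925 m); the robot touches nothing.
It fails at once if the caddy is tipped more than 68 degrees from upright (angle between caddy_grip's own z axis and vertical above 1.187 rad).
It fails at once if the tray is shoved more than 40 mm (distance of tray from where it was at the start of the episode above 0.04 m).
It also fails if it takes over 58 s, if anything falls off the work surface, if the arm or the gripper's body presses on something with over 40 N, if the wrist force passes 120 N, or if a joint passes its speed limit or range.

## Working session

There is one attempt and no reset: what is moved stays moved. The work goes in short steps, Python scripts to look and compute and a tool call to move; the robot and the scene stay as the last step left them, time stands still between calls to the robot, and variables do not carry over. Pictures are saved under pics/ and viewed, about 8 in all and at most 12, crops included, and the job is handed in when it is done.

Besides the shell and the picture viewer there is one more tool, called after "Emit:" by a JSON object that holds its "name" and its "arguments", one argument or row to a line. move_arm: Moves the arm, as the interface text tells. Its arguments: {"type":"object","properties":{"moves":{"type":"string"},"grip":{"type":"number"},"grip_force":{"type":"number"}},"required":["moves"]}

```bash
mkdir -p pics
cat > h.py <<'E'
import numpy as np, cv2
from workcell import bot
from scipy.spatial.transform import Rotation as R
def rot(a):
    a=np.array(a,float)
    if a.shape==(3,3): return a
    return (R.from_euler('xyz',a) if a.size==3 else R.from_quat(a)).as_matrix()
def ray(f,uv):
    p=cv2.undistortPoints(np.array([[uv]],float),np.array(f['K']),np.array(f['dist']))[0,0]
    return rot(f['attitude'])@np.array([p[0],-p[1],-1.0])
def onplane(f,uv,z):
    d=ray(f,uv); e=np.array(f['eye']); return e+d*(z-e[2])/d[2]
def bydepth(f,uv):
    r,c=int(round(uv[1])),int(round(uv[0])); w=f['z_map'][max(r-1,0):r+2,max(c-1,0):c+2]; w=w[w>0]
    return np.array(f['eye'])+ray(f,uv)*np.median(w) if w.size else None
def cloud(f):
    h,w=f['z_map'].shape
    uv=np.stack(np.meshgrid(np.arange(w),np.arange(h)),-1).reshape(-1,1,2).astype(float)
    p=cv2.undistortPoints(uv,np.array(f['K']),np.array(f['dist'])).reshape(h,w,2)
    d=np.dstack([p[...,0],-p[...,1],-np.ones((h,w))])*f['z_map'][...,None]
    return d@rot(f['attitude']).T+np.array(f['eye'])
def save(f,n): cv2.imwrite('pics/'+n+'.png',f['frame'][...,::-1])
E
python3 - <<'E'
from h import *
np.set_printoptions(precision=3,suppress=True)
s=bot.observe(); print({k:s[k] for k in('clock','position','tool_rot','grip_width')},bot.pinch_z)
fs=[]
for n in('top','side'):
    f=bot.grab_frame(n); fs.append(f['frame']); print(n,f['eye'],f['attitude'])
    for l in('caddy_grip','tray','flap','nut1_center'):
        for k in('search_frame','pinpoint'):
            for d in getattr(bot,k)(f,l)[:3]: print(n,l,k,np.round(d['at']),round(d['conf'],2),bydepth(f,d['at']))
    save(f,n+'0')
E
```

```text
{'clock': 0.0, 'position': array([ 0.212, -0.588,  0.231]), 'tool_rot': array([-3.14 ,  0.   ,  0.346]), 'grip_width': 0.08542309802856943} 0.0187
top [ 0.353 -0.015  1.131] [ 0.129 -0.012 -1.551]
top caddy_grip search_frame [273. 183.] 0.63 [ 0.536 -0.019  0.055]
top caddy_grip pinpoint [269. 178.] 0.7 [ 0.539 -0.011  0.092]
top tray search_frame [162. 180.] 0.74 [0.546 0.224 0.009]
top tray pinpoint [164. 182.] 0.84 [0.54  0.22  0.008]
top flap search_frame [280. 206.] 0.46 [ 0.493 -0.035  0.012]Traceback (most recent call last):
  File "<stdin>", line 9, in <module>
ValueError: it knows: caddy_grip, nut1_center, nut2_center, tray
```

Run:
```python
from h import *
np.set_printoptions(precision=3,suppress=True)
T=bot.grab_frame('top'); S=bot.grab_frame('side'); 
for n,f in(('top',T),('side',S)):
    save(f,n+'0')
    for l in('caddy_grip','tray','nut1_center'):
        for d in bot.pinpoint(f,l)[:3]: print(n,l,np.round(d['at']),round(d['conf'],2),bydepth(f,d['at']))
P=cloud(T); np.save('T.npy',P)
def box(m,l):
    q=P[m][:,:2].astype(np.float32); print(l,len(q),cv2.minAreaRect(q) if len(q)>4 else '')
X,Y,Z=P[...,0],P[...,1],P[...,2]; near=(abs(X-.539)<.1)&(abs(Y+.011)<.1)&(T['z_map']>0)
box(near&(Z>.085)&(Z<.12),'bar'); box(near&(Z>.045)&(Z<.065),'lid')
tr=(abs(X-.54)<.14)&(abs(Y-.22)<.14)&(T['z_map']>0); box(tr&(Z>.03)&(Z<.05),'tray'); box(tr&(Z>.005)&(Z<.012),'mat')
```

```text
top caddy_grip [269. 178.] 0.6 [ 0.539 -0.01   0.087]
top tray [164. 180.] 0.62 [0.544 0.22  0.007]
top nut1_center [267. 178.] 0.47 [ 0.539 -0.006  0.095]
side caddy_grip [255. 219.] 0.72 [ 0.538 -0.007  0.097]
side tray [197. 342.] 0.85 [0.542 0.224 0.007]
bar 275 ((0.5479334592819214, -0.011509761214256287), (0.016955630853772163, 0.06994063407182693), 25.50922203063965)
lid 1551 ((0.5451569557189941, -0.012804701924324036), (0.11680345237255096, 0.07013191282749176), 25.45926284790039)
tray 869 ((0.5436285734176636, 0.21981209516525269), (0.1515095829963684, 0.18322665989398956), 87.80447387695312)
mat 4687 ((0.5394668579101562, 0.2205042541027069), (0.27816885709762573, 0.2780906558036804), 0.13981348276138306)
```

View pics/top0.png

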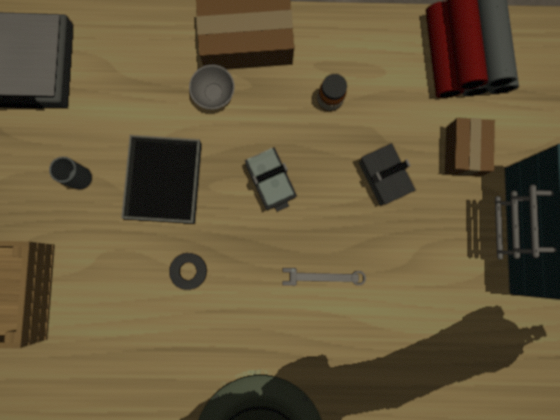

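View pics/side0.png

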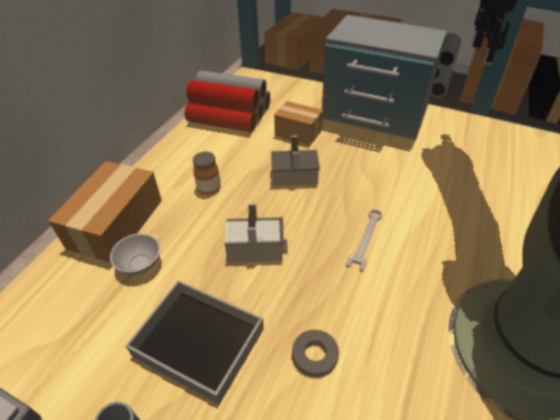

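The top view shows the caddy at (269,178), with its flap lip at (281,206) towards the robot. The tin with the opaque lid is at (387,173), and the tray is at (162,180). The side view agrees. Next I move above the caddy.

Emit:
{"name": "move_arm", "arguments": {
  "moves": "102 -282 0 0; 102 -282 0 0; 102 -282 0 0; 102 -282 0 0; 102 -282 0 0; 102 -282 0 0; 102 -282 0 0; 509 -429 0 -0.099; 509 -429 0 -0.099; 509 -429 0 -0.099",
  "grip": 1
}}

```text
clock: 1.53
position: [0.3082, -0.2138, 0.232]
tool_rot: [3.14, -0.001, 0.445]
force: [1.7, -1.9, 0.0]
grip_width: 0.0856
```

Emit:
{"name": "move_arm", "arguments": {
  "moves": "290 -78 0 0; 290 -78 0 0; 290 -78 0 0; 290 -78 0 0; 290 -78 0 0; 290 -78 0 0; 290 -78 0 0; 290 -78 0 0; 290 -78 0 0; 290 -78 0 0"
}}

```text
clock: 2.37
position: [0.5352, -0.0199, 0.231]
tool_rot: [-3.141, 0.001, 0.445]
force: [-0.4, -0.6, -0.5]
grip_width: 0.0854
```

```bash
cat > look.py <<'E'
from h import *
import sys
np.set_printoptions(precision=4,suppress=True)
s=bot.observe(); print(s['clock'],s['position'],s['tool_rot'],s['qpos'])
f=bot.grab_frame('wrist'); print(f['eye']); save(f,sys.argv[1])
for l in('caddy_grip','tray','nut1_center'):
    for d in bot.pinpoint(f,l)[:2]: print(l,np.round(d['at']),round(d['conf'],2),bydepth(f,d['at']))
P=cloud(f); Z=P[...,2]; ok=(f['z_map']>0)&(np.hypot(P[...,0]-.54,P[...,1]+.012)<.1)
for a,b,l in((.08,.105,'bar'),(.094,.105,'bartop'),(.045,.065,'lid'),(.02,.05,'side')):
    q=P[ok&(Z>a)&(Z<b)].astype(np.float32)
    if len(q)>9: print(l,len(q),cv2.minAreaRect(q[:,:2]),np.median(q[:,2]),q.max(0),q.min(0))
E
python3 look.py wrist1
```

```text
2.3667 [ 0.5352 -0.0199  0.231 ] [-3.1413  0.0007  0.4455] [ 0.2313  0.4034 -0.4021  1.8206  0.1891  0.956  -1.3769]
[0.6088 0.0151 0.3733]
caddy_grip [273. 180.] 0.9 [ 0.5517 -0.0067  0.0985]
tray [96. 90.] 0.89 [0.5418 0.2192 0.0078]Traceback (most recent call last):
  File "look.py", line 11, in <module>
    if len(q)>9: print(l,len(q),cv2.minAreaRect(q[:,:2]),np.median(q[:,2]),q.max(0),q.min(0))
                                ~~~~~~~~~~~~~~~^^^^^^^^^
cv2.error: OpenCV(4.12.0) /io/opencv/modules/imgproc/src/convhull.cpp:143: error: (-215:Assertion failed) total >= 0 && (depth == CV_32F || depth == CV_32S) in function 'convexHull'
```

View pics/wrist1.png

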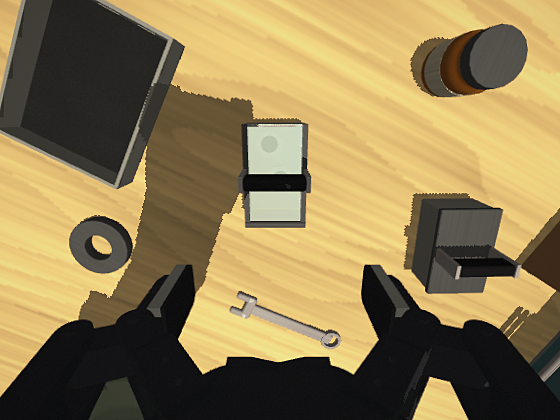

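The wrist view shows the bar at (275,182) lying square to the image, with straps just outside its ends. The nuts show faintly through the lid. The flap end is at the bottom, out of sight.

```bash
sed -i 's/q\[:,:2\])/np.ascontiguousarray(q[:,:2]))/' look.py; python3 look.py wrist2
```

```text
2.5667 [ 0.5349 -0.0211  0.2316] [3.1411 0.0001 0.4433] [ 0.2334  0.4017 -0.402   1.8214  0.1891  0.9559 -1.3771]
[0.6084 0.0138 0.3739]
caddy_grip [273. 180.] 0.76 [ 0.5521 -0.0079  0.0987]
tray [96. 90.] 0.62 [0.5418 0.2181 0.0078]
bar 1289 ((0.5488839149475098, -0.009568791836500168), (0.015731122344732285, 0.06996385753154755), 25.544023513793945) 0.09819607 [0.5707 0.0253 0.1008] [ 0.5273 -0.0437  0.08  ]
bartop 1090 ((0.5490393042564392, -0.009553559124469757), (0.015658490359783173, 0.06988726556301117), 25.259702682495117) 0.09846267 [0.5707 0.0249 0.1008] [ 0.5273 -0.0437  0.0943]
lid 5459 ((0.5462131500244141, -0.010731182992458344), (0.11545554548501968, 0.07015447318553925), 25.571468353271484) 0.05506341 [0.613  0.0454 0.0642] [ 0.4796 -0.0661  0.0523]
side 35 ((0.6019787788391113, 0.006375893950462341), (8.57887789607048e-05, 0.05073295161128044), 25.543109893798828) 0.02209942 [0.6129 0.0293 0.0251] [ 0.5911 -0.0165  0.02  ]
```

Emit:
{"name": "move_arm", "arguments": {
  "moves": "17 -4 30 0; 17 -4 60 0; 17 -4 90 0; 17 -4 110 0; 17 -4 125 0; 17 -4 137 0; 17 -4 148 0; 17 -4 157 0; 17 -4 164 0; 17 -4 168 0"
}}

```text
clock: 3.6
position: [0.5491, -0.0091, 0.0628]
tool_rot: [-3.142, 0.0, 0.445]
force: [-0.2, 0.5, -0.2]
grip_width: 0.0853
```

```bash
python3 look.py wrist3
```

```text
3.6 [ 0.5491 -0.0091  0.0628] [-3.1416  0.0001  0.4447] [ 0.1385  0.6578 -0.3182  1.9124  0.334   0.623  -1.5173]
[0.6226 0.0258 0.2052]
caddy_grip [278. 294.] 0.9 [ 0.5547 -0.0068  0.0951]
bar 10606 ((0.5507186055183411, -0.008434589952230453), (0.023549797013401985, 0.11358882486820221), 25.704395294189453) 0.09693174 [0.5821 0.0455 0.105 ] [ 0.5214 -0.0571  0.08  ]
bartop 6546 ((0.5507186055183411, -0.008434589952230453), (0.023549797013401985, 0.11358882486820221), 25.704395294189453) 0.09851371 [0.5821 0.0455 0.105 ] [ 0.5214 -0.0571  0.094 ]
lid 17027 ((0.5464130640029907, -0.01077231764793396), (0.11556597054004669, 0.07047351449728012), 25.58613395690918) 0.055010136 [0.6133 0.0456 0.065 ] [ 0.4808 -0.0661  0.0452]
side 1036 ((0.5981025099754333, 0.014127232134342194), (0.0006054070545360446, 0.07023477554321289), 25.519027709960938) 0.03656844 [0.6133 0.0458 0.05  ] [ 0.5829 -0.0175  0.02  ]
```

View pics/wrist3.png

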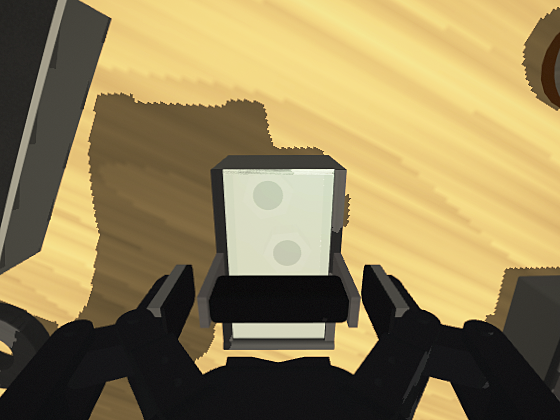

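The fingers straddle the bar at (278,294), one outside each strap, so I close them gently.

Emit:
{"name": "move_arm", "arguments": {
  "moves": "0 0 0 0; 0 0 0 0; 0 0 0 0; 0 0 0 0; 0 0 0 0; 0 0 0 0; 0 0 0 0; 0 0 0 0; 0 0 0 0; 0 0 0 0",
  "grip": 0,
  "grip_force": 40
}}

```text
clock: 4.63
position: [0.5495, -0.0092, 0.064]
tool_rot: [3.141, -0.001, 0.445]
force: [-0.4, -0.6, 5.8]
grip_width: 0.069
```

Emit:
{"name": "move_arm", "arguments": {
  "moves": "0 0 -10 0; 0 0 -20 0; 0 0 -35 0; 0 0 -50 0; 0 0 -65 0; 0 0 -80 0; 0 0 -90 0; 0 0 -95 0; 0 0 -95 0; 0 0 -95 0"
}}

```text
clock: 5.47
position: [0.5489, -0.0092, 0.1581]
tool_rot: [-3.142, 0.0, 0.445]
force: [0.2, -0.5, -6.3]
grip_width: 0.0693
```

Run:
```python
from h import *
np.set_printoptions(precision=3,suppress=True)
s=bot.observe(); print(s['clock'],s['position'],s['tool_rot'],s['force'],s['qpos'])
f=bot.grab_frame('wrist'); save(f,'w4'); P=cloud(f)
for d in bot.pinpoint(f,'caddy_grip')[:1]: print(d['at'],bydepth(f,d['at']))
for uv in((255,170),(250,200),(310,200),(300,180),(275,260),(275,298)): print(uv,bydepth(f,uv))
S=bot.grab_frame('side'); save(S,'s4'); print([ (d['at'],bydepth(S,d['at'])) for d in bot.pinpoint(S,'caddy_grip')[:1]])
cv2.imwrite('pics/j4.png',np.hstack([cv2.resize(f['frame'],(400,300)),cv2.resize(S['frame'][80:340,120:480],(400,300))])[...,::-1])
```

```text
5.4667 [ 0.549 -0.009  0.158] [-3.142  0.     0.445] [ 0.233 -0.475 -6.308] [ 0.186  0.516 -0.378  1.857  0.253  0.816 -1.448]
[276.6, 295.3] [ 0.554 -0.006  0.191]
(255, 170) [0.592 0.024 0.149]
(250, 200) [0.576 0.02  0.149]
(310, 200) [ 0.59  -0.009  0.149]
(300, 180) [0.597 0.001 0.149]
(275, 260) [ 0.549 -0.007  0.149]
(275, 298) [ 0.553 -0.006  0.192]
[([249.9, 181.1], array([0.512, 0.046, 0.244]))]
```

View pics/j4.png

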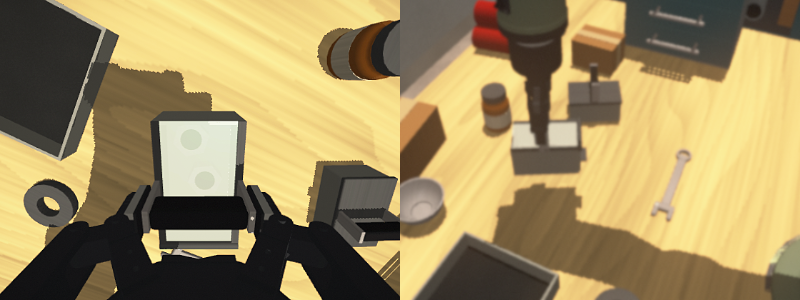

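The caddy is held level: its lid is at z 0.149, and the grip bar centre sits 24 mm above the TCP. The tool cannot pitch, so I'll lower the caddy's underside onto the tray's far rim and let it pivot between the pads. That makes the tipping force almost purely vertical. First I carry it over the tray.

Emit:
{"name": "move_arm", "arguments": {
  "moves": "8 -10 0 0.02; 22 -29 0 0.07; 40 -53 0 0.14; 60 -79 0 0.21; 80 -105 0 0.28; 100 -131 0 0.35; 117 -154 0 0.41; 130 -171 0 0.46; 138 -181 0 0.483; 140 -184 0 0.483"
}}

```text
clock: 6.5
position: [0.5959, 0.2205, 0.1575]
tool_rot: [-3.141, 0.001, -0.036]
force: [-1.0, -0.5, -6.7]
grip_width: 0.0694
```

Run:
```python
from h import *
np.set_printoptions(precision=4,suppress=True)
s=bot.observe(); print(s['clock'],s['position'],s['tool_rot'],s['force'],s['qpos'])
for n in('wrist','top'):
    f=bot.grab_frame(n); save(f,n+'5'); P=cloud(f); Z=P[...,2]
    print(n,[(bydepth(f,d['at']),d['conf']) for d in bot.pinpoint(f,'tray')[:2]])
    m=(abs(P[...,0]-.54)<.13)&(abs(P[...,1]-.22)<.13)&(Z>.034)&(Z<.046)&(f['z_map']>0)
    q=np.ascontiguousarray(P[m][:,:2].astype(np.float32))
    if len(q)>9: print(len(q),cv2.minAreaRect(q),np.percentile(q,[1,99],axis=0))
    m=(abs(P[...,0]-.6)<.13)&(abs(P[...,1]-.22)<.13)&(Z>.13)&(Z<.165)&(f['z_map']>0)
    q=P[m]; print('lid',len(q), np.linalg.lstsq(np.c_[q[:,:2],np.ones(len(q))],q[:,2],rcond=None)[0])
```

```text
6.5 [0.5959 0.2205 0.1575] [-3.1407  0.0009 -0.0365] [-0.9526 -0.46   -6.651 ] [-0.2775  0.6277 -0.256   1.628   0.1878  0.9105 -2.2097]
wrist []
1460 ((0.5435045957565308, 0.22232729196548462), (0.15104225277900696, 0.1803300380706787), 87.51078033447266) [[0.4519 0.1442]
 [0.6362 0.2978]]
lid 17252 [-0.0269 -0.0001  0.1649]
top []
92 ((0.6123104095458984, 0.14832310378551483), (0.061871450394392014, 0.027369318529963493), 31.752695083618164) [[0.5813 0.1415]
 [0.6319 0.1741]]
lid 18 [-0.8125  0.294   0.6208]
```

The rim's centreline is 35 mm beyond the grip. I now lower the caddy onto it and begin the tip.

Emit:
{"name": "move_arm", "arguments": {
  "moves": "0 0 15 0; 0 0 30 0; 0 0 42 0; 0 0 49 0; 0 0 53 0; -3 0 55 0; -6 0 57 0; -9 0 59 0; -13 0 61 0; -17 0 65 0",
  "grip_force": 25
}}

```text
clock: 7.53
position: [0.5794, 0.2179, 0.0948]
tool_rot: [-3.141, -0.001, -0.038]
force: [-9.7, -3.9, 18.9]
grip_width: 0.0692
```

```bash
cat > tilt.py <<'E'
from h import *
import sys
np.set_printoptions(precision=4,suppress=True)
s=bot.observe(); print(s['clock'],s['position'],s['tool_rot'],s['force'],s['moment'],s['grip_width'])
f=bot.grab_frame('wrist'); save(f,'w'+sys.argv[1]); P=cloud(f)
p=s['position']; y=s['tool_rot'][2]; C=np.array([[np.cos(y),np.sin(y)],[-np.sin(y),np.cos(y)]])
Q=(P[...,:2]-np.array(p[:2]))@C.T; Z=P[...,2]
m=(f['z_map']>0)&(abs(Q[...,1])<.024)&(Q[...,0]>.01)&(Q[...,0]<.062)&(Z>.05)&(Z<.2)
q=np.c_[Q[m],Z[m]]
if len(q)>50: k=np.polyfit(q[:,0],q[:,2],1); print('lid tilt deg',np.degrees(np.arctan(k[0])),'z0',k[1],'res',np.std(q[:,2]-np.polyval(k,q[:,0])),len(q))
print('tray',[(np.round(d['at']),bydepth(f,d['at'])) for d in bot.pinpoint(f,'tray')[:1]])
for l in('nut1_center',):
    for d in bot.pinpoint(f,l)[:3]: print(l,np.round(d['at']),round(d['conf'],2),bydepth(f,d['at']))
S=bot.grab_frame('side'); save(S,'s'+sys.argv[1])
cv2.imwrite('pics/j'+sys.argv[1]+'.png',np.hstack([cv2.resize(f['frame'],(400,300)),cv2.resize(S['frame'][190:420,60:367],(400,300))])[...,::-1])
E
python3 tilt.py 6
```

```text
7.5333 [0.5794 0.2179 0.0948] [-3.1413 -0.0014 -0.0385] [-9.7018 -3.8893 18.9082] [-1.065   1.6215 -0.0932] 0.06919347194819642
lid tilt deg -63.728792108257636 z0 0.19609729995575403 res 0.031349675969448286 21079
tray []
```

View pics/j6.png

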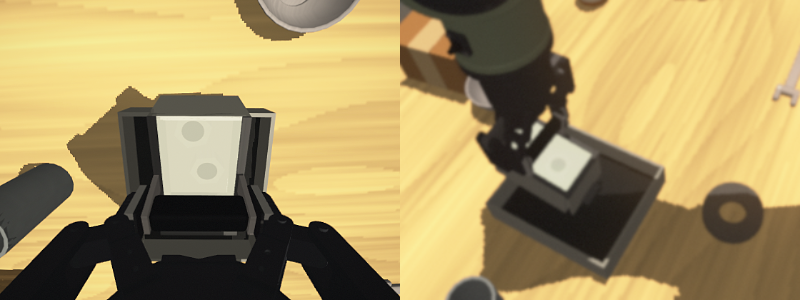

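The tray is still in place and the caddy's +x end sits on the far rim at about (200,100). My tilt fit picked up the bar and wall pixels, so I'll fit the lid only.

```bash
python3 - <<'E'
s=open('tilt.py').read()
a=s.index("m=(f['z_map']"); b=s.index("print('tray'")
s=s[:a]+'''br=(f['frame'].min(2)>130)&(f['z_map']>0)&(abs(Q[...,1])<.026)&(abs(Q[...,0])<.09)&(Z>.045)
q=np.c_[Q[br],Z[br]]; ok=np.ones(len(q),bool)
for _ in range(6):
    k=np.polyfit(q[ok,0],q[ok,2],1); r=abs(q[:,2]-np.polyval(k,q[:,0])); ok=r<max(.003,np.median(r)*1.5)
print('lid tilt deg',np.degrees(np.arctan(k[0])),'z0',k[1],ok.sum(),len(q))
'''+s[b:]
open('tilt.py','w').write(s)
E
python3 tilt.py 7
```

```text
7.7333 [0.5786 0.218  0.0942] [ 3.1414  0.0003 -0.0381] [-8.0515 -2.3443  8.7796] [-0.7691  1.5085 -0.1027] 0.06936688632161728
lid tilt deg 11.609674500118084 z0 0.08532078730750026 10936 10936
tray []
```

The tilt is 11.6°, which matches the geometry, so I continue.

Emit:
{"name": "move_arm", "arguments": {
  "moves": "-1 0 1 0; -3 0 2 0; -4 0 3 0; -5 0 4 0; -5 0 5 0; -5 0 6 0; -4 0 6.5 0; -3 0 7 0; -3 0 7 0; -3 0 7 0",
  "grip_force": 20
}}

```text
clock: 8.77
position: [0.5747, 0.2182, 0.0878]
tool_rot: [3.141, 0.002, -0.038]
force: [-19.1, -4.2, 25.2]
grip_width: 0.0691
```

```bash
python3 tilt.py 8
```

```text
8.7667 [0.5747 0.2182 0.0878] [ 3.1409  0.0019 -0.0379] [-19.0692  -4.2308  25.2401] [-1.2422  3.5586 -0.2238] 0.06912536952339436
lid tilt deg 17.18952484703676 z0 0.07931312288006816 11351 11351
tray []
```

The tilt is 17° now, but the pads' torsional friction is pushing the rim with about 19 N. I'd rather not force that. Instead I'll lift and re-seat the caddy with the rim closer to mid-floor, so that when released it tips by its own weight.

Emit:
{"name": "move_arm", "arguments": {
  "moves": "0 0 -5 0; 0 0 -10 0; 0 0 -15 0; 4 0 -16 0; 8 0 -16 0; 13 0 -16 0; 13 0 -16 0; 13 0 -16 0; 13 0 -16 0; 13 0 -16 0",
  "grip_force": 35
}}

```text
clock: 9.8
position: [0.5891, 0.2175, 0.1021]
tool_rot: [3.142, 0.0, -0.038]
force: [0.5, -0.2, -5.3]
grip_width: 0.0693
```

```bash
python3 tilt.py 9
```

```text
9.8 [0.5891 0.2175 0.1021] [ 3.1415  0.0003 -0.0382] [ 0.4748 -0.1903 -5.3374] [-0.0103  0.0244 -0.0029] 0.06925847943742726
lid tilt deg 16.858232062855127 z0 0.09361556072931568 11325 11325
tray []
```

View pics/j9.png

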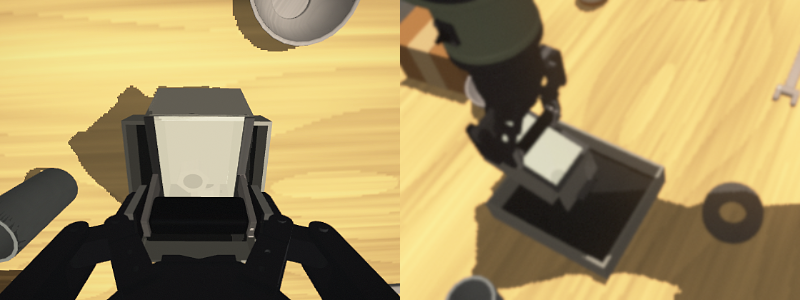

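The caddy holds 17° in the air, and one nut has already slid towards the flap end, at (192,180). I lower it to the rim, release so it tips by gravity, and follow it.

Emit:
{"name": "move_arm", "arguments": {
  "moves": "0 0 4 0; 0 0 6 0; 0 0 7 0; 0 0 7.5 0; 0 0 7.5 0; 0 0 7.5 0; 0 0 7.5 0; 0 0 7.5 0; 0 0 7.5 0; 0 0 7.5 0"
}}

```text
clock: 10.83
position: [0.5893, 0.2175, 0.0948]
tool_rot: [-3.142, -0.0, -0.038]
force: [0.1, 0.8, -5.1]
grip_width: 0.0692
```

Emit:
{"name": "move_arm", "arguments": {
  "moves": "0 0 0 0; 0 0 0 0; 0 0 0 0; 0 0 0 0; 0 0 0 0; 0 0 0 0; 0 0 0 0; 0 0 0 0; 0 0 0 0; 0 0 0 0",
  "grip": 0.92
}}

```text
clock: 11.67
position: [0.5893, 0.2175, 0.0948]
tool_rot: [-3.142, 0.0, -0.038]
force: [0.1, -0.3, -1.2]
grip_width: 0.0785
```

```bash
python3 tilt.py 10
```

```text
11.6667 [0.5893 0.2175 0.0948] [-3.1416  0.     -0.0383] [ 0.0864 -0.3328 -1.1871] [ 0.0444  0.0039 -0.0033] 0.07848234465163667
lid tilt deg 24.496386338548895 z0 0.08196849893202583 9264 9264
tray []
```

View pics/j10.png

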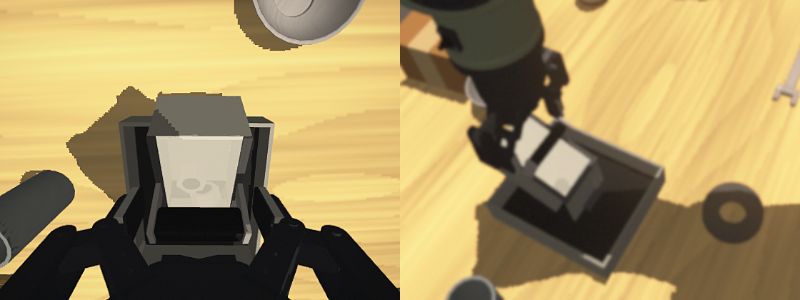

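Gravity took it to 24.5°, resting on the rim and the mat, with the nuts still inside near the flap at (190,183). I'll re-grip it here, lift, shift and repeat for about 33°.

Emit:
{"name": "move_arm", "arguments": {
  "moves": "-5 0 3 0; -10 0 6 0; -14 0 8.5 0; -14 0 8.5 0; -14 0 8.5 0; -14 0 8.5 0; -14 0 8.5 0; -14 0 8.5 0; -14 0 8.5 0; -14 0 8.5 0"
}}

```text
clock: 12.7
position: [0.5754, 0.2181, 0.0863]
tool_rot: [-3.142, -0.0, -0.038]
force: [0.3, -0.3, 0.4]
grip_width: 0.0783
```

Emit:
{"name": "move_arm", "arguments": {
  "moves": "0 0 0 0; 0 0 0 0; 0 0 0 0; 0 0 0 0; 0 0 0 0; 0 0 0 0; 0 0 0 0; 0 0 0 0; 0 0 0 0; 0 0 0 0",
  "grip": 0,
  "grip_force": 40
}}

```text
clock: 13.53
position: [0.5754, 0.2181, 0.0865]
tool_rot: [-3.142, -0.0, -0.038]
force: [-1.0, -0.6, 5.2]
grip_width: 0.0693
```

Emit:
{"name": "move_arm", "arguments": {
  "moves": "0 0 -5 0; 0 0 -10 0; 0 0 -16 0; 5 0 -18 0; 10 0 -18 0; 16 0 -18 0; 16 0 -18 0; 16 0 -18 0; 16 0 -18 0; 16 0 -18 0"
}}

```text
clock: 14.37
position: [0.5911, 0.2175, 0.1041]
tool_rot: [3.141, 0.0, -0.038]
force: [0.1, -0.5, -4.8]
grip_width: 0.0693
```

```bash
python3 tilt.py 11
```

```text
14.3667 [0.5911 0.2175 0.1041] [ 3.1415  0.0005 -0.0382] [ 0.0853 -0.5253 -4.8466] [ 0.0271  0.074  -0.0126] 0.06930907719244006
lid tilt deg 24.22157382618948 z0 0.09315291667332266 11705 11749
tray []
```

Emit:
{"name": "move_arm", "arguments": {
  "moves": "0 0 4 0; 0 0 7 0; 0 0 9 0; 0 0 10 0; 0 0 10 0; 0 0 10 0; 0 0 10 0; 0 0 10 0; 0 0 10 0; 0 0 10 0"
}}

```text
clock: 15.4
position: [0.5914, 0.2175, 0.0944]
tool_rot: [-3.141, -0.0, -0.038]
force: [-0.3, 0.4, -3.5]
grip_width: 0.0694
```

Emit:
{"name": "move_arm", "arguments": {
  "moves": "0 0 0 0; 0 0 0 0; 0 0 0 0; 0 0 0 0; 0 0 0 0; 0 0 0 0; 0 0 0 0; 0 0 0 0; 0 0 0 0; 0 0 0 0",
  "grip": 0.92
}}

```text
clock: 16.23
position: [0.5913, 0.2175, 0.0943]
tool_rot: [-3.142, 0.0, -0.038]
force: [-0.5, 0.2, 1.0]
grip_width: 0.0785
```

```bash
python3 tilt.py 12
```

```text
16.2333 [0.5913 0.2175 0.0943] [-3.1416  0.     -0.0383] [-0.4994  0.1785  0.978 ] [0.013  0.0475 0.0085] 0.07850938072986278
lid tilt deg 32.03806668131267 z0 0.08087822971335581 9500 9500
tray []
```

View pics/j12.png

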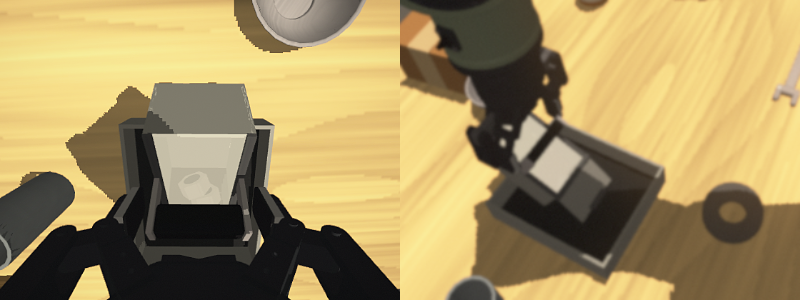

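It is at 32° with the flap open, and at least one nut still shows at (195,185), probably held behind the flap against the mat. I re-grip more firmly and lift, so the flap hangs free and the nuts can leave.

Emit:
{"name": "move_arm", "arguments": {
  "moves": "-4 0 3 0; -8 0 6 0; -11 0 7.5 0; -11 0 7.5 0; -11 0 7.5 0; -11 0 7.5 0; -11 0 7.5 0; -11 0 7.5 0; -11 0 7.5 0; -11 0 7.5 0"
}}

```text
clock: 17.27
position: [0.5804, 0.2179, 0.0869]
tool_rot: [-3.141, -0.0, -0.038]
force: [0.1, 0.4, 0.5]
grip_width: 0.0788
```

Emit:
{"name": "move_arm", "arguments": {
  "moves": "0 0 0 0; 0 0 0 0; 0 0 0 0; 0 0 0 0; 0 0 0 0; 0 0 0 0; 0 0 0 0; 0 0 0 0; 0 0 0 0; 0 0 0 0",
  "grip": 0,
  "grip_force": 60
}}

```text
clock: 18.1
position: [0.5804, 0.2179, 0.0871]
tool_rot: [-3.142, -0.0, -0.038]
force: [-2.3, -1.2, 5.0]
grip_width: 0.0692
```

Emit:
{"name": "move_arm", "arguments": {
  "moves": "0 0 -3 0; 0 0 -8 0; 0 0 -14 0; -3 0 -20 0; -8 0 -24 0; -14 0 -26 0; -20 0 -26 0; -20 0 -26 0; -20 0 -26 0; -20 0 -26 0"
}}

```text
clock: 18.93
position: [0.5603, 0.2186, 0.1127]
tool_rot: [3.141, 0.0, -0.038]
force: [-0.1, -0.0, -4.6]
grip_width: 0.0691
```

```bash
python3 tilt.py 13
```

```text
18.9333 [0.5603 0.2186 0.1127] [ 3.1415  0.0001 -0.0382] [-0.0643 -0.0086 -4.6079] [ 0.0233  0.0358 -0.0206] 0.069117903197387
lid tilt deg 31.771090585708126 z0 0.09948129826045915 11956 12026
tray []
```

View pics/j13.png

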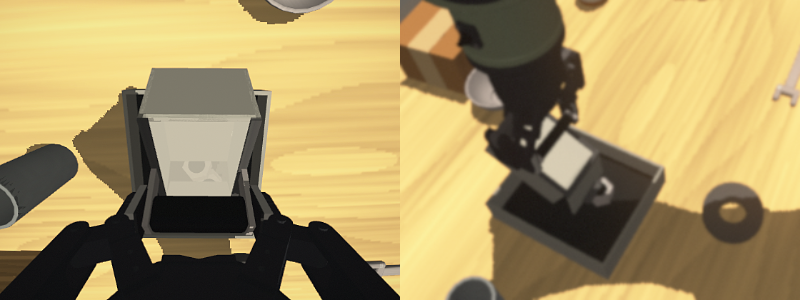

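The side view shows one nut in the tray at about (603,190) of the joined picture. The one at (190,172) in the wrist view may be inside the caddy or seen through the open end, so I check with depth.

```bash
cat > nuts.py <<'E'
from h import *
np.set_printoptions(precision=3,suppress=True)
c,a=np.array([.5435,.222]),-.043; C=np.array([[np.cos(a),np.sin(a)],[-np.sin(a),np.cos(a)]])
for n in('side','top','wrist'):
    f=bot.grab_frame(n)
    for l in('nut1_center','tray','caddy_grip'):
        for d in bot.pinpoint(f,l)[:3]:
            b=bydepth(f,d['at']); print(n,l,np.round(d['at']),round(d['conf'],2),b,'tray-frame',C@(b[:2]-c) if b is not None else '')
    P=cloud(f); Q=(P[...,:2]-c)@C.T; m=(f['z_map']>0)&(abs(Q[...,0])<.082)&(abs(Q[...,1])<.067)&(P[...,2]>.013)&(P[...,2]<.034)
    k,lab,st,ce=cv2.connectedComponentsWithStats(m.astype(np.uint8))
    for i in range(1,k):
        if st[i,4]>25: print(n,'blob',st[i],np.median(Q[lab==i],0),np.median(P[lab==i][:,2]))
E
python3 nuts.py
```

```text
side nut1_center [198. 341.] 0.73 [0.526 0.236 0.045] tray-frame [-0.018  0.013]
side nut1_center [210. 341.] 0.45 [0.517 0.219 0.024] tray-frame [-0.027 -0.004]
side tray [194. 342.] 0.58 [0.526 0.244 0.057] tray-frame [-0.019  0.022]
side caddy_grip [175. 297.] 0.58 [0.553 0.227 0.147] tray-frame [0.009 0.005]
side blob [203 321  21  26 206] [-0.03  -0.014] 0.023871046253249595
wrist caddy_grip [280. 300.] 0.63 [0.562 0.218 0.143] tray-frame [ 0.019 -0.003]
```

Emit:
{"name": "move_arm", "arguments": {
  "moves": "0 0 -8 0; 0 0 -16 0; 5 0 -24 0; 10 0 -30 0; 15 0 -35 0; 15 0 -35 0; -5 0 -35 0; 15 0 -35 0; 15 0 -35 0; 15 0 -35 0"
}}

```text
clock: 20.57
position: [0.5757, 0.2178, 0.1475]
tool_rot: [3.142, 0.0, -0.039]
force: [0.9, -1.0, -4.7]
grip_width: 0.069
```

```bash
python3 nuts.py; python3 tilt.py 14
```

```text
side nut1_center [213. 341.] 0.74 [0.512 0.218 0.024] tray-frame [-0.031 -0.005]
side tray [196. 343.] 0.72 [0.535 0.232 0.025] tray-frame [-0.008  0.01 ]
side caddy_grip [165. 279.] 0.87 [0.565 0.223 0.18 ] tray-frame [0.022 0.001]
side blob [186 324  38  23 476] [-0.017 -0.008] 0.024700179011032053
wrist caddy_grip [277. 301.] 0.85 [0.577 0.219 0.179] tray-frame [ 0.033 -0.002]
21.1667 [0.5753 0.2181 0.1478] [-3.1416 -0.     -0.0382] [ 0.4876  0.4487 -4.0589] [0.0108 0.0996 0.0342] 0.06908847235419725
lid tilt deg 31.335888314159412 z0 0.13487169301337248 11257 11326
tray []
```

View pics/j14.png

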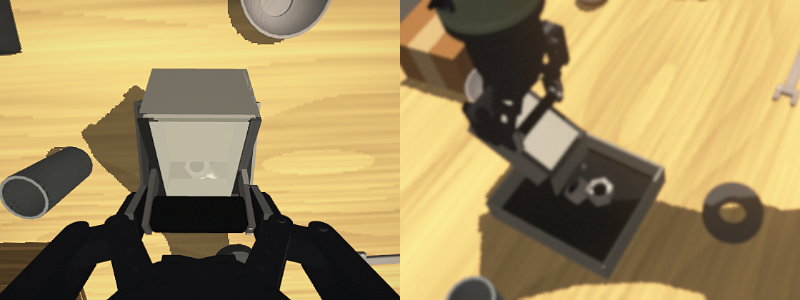

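Both nuts now lie on the mat at about (577,188) and (600,188) in the joined picture. The depth blob's top is at z 0.024, while the caddy is held at 31° with the bar at z 0.17. Next I carry the caddy back to the clear bench.

Emit:
{"name": "move_arm", "arguments": {
  "moves": "0 5 -8 0; -1 20 -15 0; -3 45 -18 0; -6 75 -18 0; -8 107 -18 0; -11 139 -18 0; -13 171 -18 0; -15 200 -10 0; -17 220 5 0; -17 229 15 0"
}}

```text
clock: 22.2
position: [0.5487, -0.0149, 0.1329]
tool_rot: [3.14, -0.0, -0.043]
force: [-0.1, -1.2, -4.3]
grip_width: 0.0688
```

Emit:
{"name": "move_arm", "arguments": {
  "moves": "0 0 20 0; 0 0 38 0; 0 0 48 0; 0 0 52 0; 0 0 54 0; 0 0 55 0; 0 0 55 0; 0 0 55 0; 0 0 55 0; 0 0 55 0"
}}

```text
clock: 23.03
position: [0.55, -0.0102, 0.0786]
tool_rot: [3.141, -0.001, -0.038]
force: [-1.9, -2.6, 8.1]
grip_width: 0.0688
```

```bash
python3 tilt.py 15; python3 nuts.py
```

```text
23.0333 [ 0.55   -0.0102  0.0786] [ 3.1414 -0.0011 -0.0382] [-1.936  -2.5871  8.06  ] [-0.6003  0.8493  0.1165] 0.06881716234797128
lid tilt deg 26.09918697965929 z0 0.06805776268699147 11355 11397
tray [(array([  4., 239.]), array([0.5471, 0.2069, 0.0137]))]
nut1_center [ 13. 276.] 0.59 [0.5203 0.1995 0.0239]
side nut1_center [214. 339.] 0.54 [0.511 0.214 0.025] tray-frame [-0.032 -0.009]
side tray [196. 342.] 0.81 [0.537 0.231 0.027] tray-frame [-0.007  0.009]
side caddy_grip [253. 213.] 0.89 [ 0.54  -0.006  0.113] tray-frame [ 0.007 -0.228]
side blob [186 324  38  23 475] [-0.016 -0.008] 0.024773674772256116
top nut1_center [176. 190.] 0.55 [0.522 0.192 0.016] tray-frame [-0.02  -0.031]
top tray [174. 193.] 0.6 [0.514 0.192 0.023] tray-frame [-0.028 -0.031]
top tray [162. 183.] 0.58 [0.534 0.217 0.034] tray-frame [-0.009 -0.006]
top blob [154 171  24  29 307] [-0.018 -0.014] 0.025707186825547623
wrist nut1_center [277. 300.] 0.18 [ 0.552 -0.01   0.11 ] tray-frame [ 0.018 -0.231]
wrist tray [  0. 240.] 0.56 [0.548 0.207 0.017] tray-frame [ 0.005 -0.015]
wrist caddy_grip [279. 300.] 0.65 [ 0.552 -0.01   0.109] tray-frame [ 0.018 -0.232]
wrist blob [   0  235   35   61 1234] [-0.021 -0.022] 0.023043736086400826
```

It touches the bench and has already levelled to 26°. I roll it back along the arc with a light grip.

Emit:
{"name": "move_arm", "arguments": {
  "moves": "4 0 1 0; 8 0 2 0; 12 0 3.2 0; 16 0 4.2 0; 20 0 5.3 0; 24 0 6.8 0; 28 0 8.5 0; 32 0 10 0; 36 0 11.8 0; 36 0 11.8 0",
  "grip_force": 20
}}

```text
clock: 24.67
position: [0.5865, -0.0115, 0.0662]
tool_rot: [-3.141, -0.001, -0.038]
force: [1.5, -1.2, 6.7]
grip_width: 0.069
```

```bash
python3 tilt.py 16
```

```text
24.6667 [ 0.5865 -0.0115  0.0662] [-3.1415 -0.001  -0.0383] [ 1.5061 -1.2221  6.6892] [-0.5012  0.0814  0.0359] 0.06903558811266641
lid tilt deg 6.388883967407771 z0 0.06051891168525245 10745 10745
tray [(array([  0., 286.]), array([0.5493, 0.2086, 0.0146]))]
nut1_center [ 11. 322.] 0.86 [0.5228 0.2001 0.0241]
```

Emit:
{"name": "move_arm", "arguments": {
  "moves": "3 0 1.5 0; 6 0 3 0; 8 0 4.5 0; 9 0 5 0; 9 0 5 0; 9 0 5 0; 9 0 5 0; 9 0 5 0; 9 0 5 0; 9 0 5 0"
}}

```text
clock: 25.7
position: [0.5949, -0.0118, 0.0612]
tool_rot: [-3.142, -0.001, -0.038]
force: [1.9, -3.1, 4.8]
grip_width: 0.0692
```

Emit:
{"name": "move_arm", "arguments": {
  "moves": "0 0 0 0; 0 0 0 0; 0 0 0 0; 0 0 0 0; 0 0 0 0; 0 0 0 0; 0 0 0 0; 0 0 0 0; 0 0 0 0; 0 0 0 0",
  "grip": 1
}}

```text
clock: 26.53
position: [0.5945, -0.0118, 0.061]
tool_rot: [-3.142, 0.0, -0.038]
force: [0.7, -0.4, 0.7]
grip_width: 0.0854
```

```bash
python3 tilt.py 17
```

```text
26.5333 [ 0.5945 -0.0118  0.061 ] [-3.1416  0.     -0.0382] [ 0.6667 -0.4169  0.6944] [-0.0419 -0.0235  0.0158] 0.08538534013430686
lid tilt deg 0.03901244656002023 z0 0.054782723027169154 11266 11266
tray []
nut1_center [ 10. 332.] 0.88 [0.525  0.1984 0.0236]
```

The caddy is upright (0.04°) with its lid at z 0.055, and it is released. I withdraw straight up and do a final check.

Emit:
{"name": "move_arm", "arguments": {
  "moves": "0 0 -8 0; 0 0 -20 0; 0 0 -40 0; 0 0 -65 0; 0 0 -95 0; 0 0 -125 0; -20 0 -150 0; -50 0 -165 0; -70 0 -170 0; -70 0 -170 0"
}}

```text
clock: 27.57
position: [0.5222, -0.0091, 0.234]
tool_rot: [3.141, -0.002, -0.038]
force: [0.3, -0.3, 1.1]
grip_width: 0.0854
```

```bash
python3 nuts.py
python3 - <<'E'
from h import *
f=bot.grab_frame('wrist'); S=bot.grab_frame('side'); P=cloud(f); Z=P[...,2]
m=(f['z_map']>0)&(abs(P[...,0]-.54)<.13)&(abs(P[...,1]-.22)<.13)&(Z>.034)&(Z<.046)
q=np.ascontiguousarray(P[m][:,:2].astype(np.float32)); print('rim',cv2.minAreaRect(q))
m=(f['z_map']>0)&(abs(P[...,0]-.595)<.1)&(abs(P[...,1]+.012)<.1)&(Z>.085)&(Z<.12); print('bar top z',np.median(Z[m]),P[m][:,:2].mean(0))
cv2.imwrite('pics/end.png',np.hstack([cv2.resize(f['frame'],(400,300)),cv2.resize(S['frame'],(400,300))])[...,::-1]); print(bot.observe()['force'])
E
```

```text
side nut1_center [212. 340.] 0.77 [0.514 0.216 0.025] tray-frame [-0.029 -0.007]
side tray [197. 341.] 0.7 [0.534 0.23  0.029] tray-frame [-0.01   0.008]
side caddy_grip [232. 212.] 0.78 [ 0.587 -0.005  0.1  ] tray-frame [ 0.054 -0.225]
side blob [186 324  38  23 473] [-0.017 -0.008] 0.024766250621449104
top nut1_center [170. 191.] 0.56 [0.518 0.202 0.025] tray-frame [-0.025 -0.021]
top tray [162. 179.] 0.6 [0.541 0.218 0.037] tray-frame [-0.002 -0.004]
top blob [154 172  23  28 306] [-0.018 -0.014] 0.02541034208623516
wrist tray [ 97. 174.] 0.59 [0.546 0.207 0.031] tray-frame [ 0.004 -0.015]
wrist caddy_grip [280. 129.] 0.7 [ 0.593 -0.014  0.099] tray-frame [ 0.06  -0.233]
wrist blob [  73  161   49   47 1135] [-0.011 -0.013] 0.02417746955528588
rim ((0.5432531237602234, 0.22234682738780975), (0.1531100571155548, 0.18115654587745667), 87.21134185791016)
bar top z 0.09848180740772111 [ 0.59293008 -0.01087534]
[-1.57707854 -0.63497541 -0.87575527]
```

View pics/end.png

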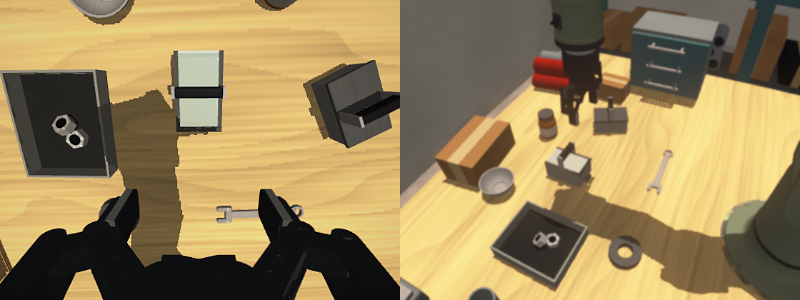

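The final picture shows both nuts in the tray at (64,125) and (77,138). The caddy stands upright and free at (198,92), and the gripper is clear of everything.

```bash
python3 -c "
from workcell import bot
print(bot.job_done(), bot.observe()['clock'])"
```

```text
the job is handed in; nothing more can be done
the job is handed in; nothing more can be done
```

The job is handed in: both nuts are in the tray, and the caddy stands upright and released on the bench, clear of the tray. No verdict was reported. The last move ended at about 27.6 s on the clock, well under the 58 s limit.

**Method:** The tool cannot pitch, so I gripped the bar by its end straps and let the caddy pivot between the pads. Seating its underside on the tray's far rim tipped it to 17°. Two release-and-re-grip steps then let it tip under its own weight to 24.5° and about 32°, the steepest tilt I measured. Lifted at that tilt, the flap swung free and both nuts slid out. I then carried the caddy to clear bench, rolled it upright, released it and backed off.

**Last checks:**
- **Caddy:** it stood within 0.1° of upright just after release. After I backed off, the bar top was at z 0.0985, so its centre is at about 0.088 m.
- **Nuts:** both showed inside the tray, near its middle, with surfaces at z of about 0.024–0.031. One may lean slightly on the other, but both are below the rim.
- **Tray:** its rim was within about 1 mm of where it was measured before the tip.

**Off-plan or in disagreement:**
- Driving the tip from 12° to 17° pushed on the rim with about 19 N sideways and 25 N vertically, so I stopped forcing it.
- The force readings were too noisy to tell by weight whether the nuts had left.
- The networks' tray and nut points disagreed by 1–3 cm in some views, so I relied on the depth data and the pictures.

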